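Push a failed switch through the flap of the reject box

TASK

The rocker switch on the shelf of the grey steel reject box has failed its test. Using the fingertips only, slide it along the shelf to the mouth and push it in under the hanging flap until it drops down into the box, then draw the fingers back out so that the flap swings fully shut behind it. Never pick the switch up, and leave the terminal strip beside it and the other things on the bench where they lie.

Things in the scene. Friction and masses are not known exactly. Their poses are not given: they have to be found in the camera images.
- reject_box: Fixed grey sheet-steel reject box: a low feed shelf in front, behind it a covered box with a hanging flap (x = -5 to 95, y = -71 to 71 mm, top at z = 170 mm). Origin on the bench, under the middle of the mouth; +x points from the shelf through the mouth into the box (roughly away from the robot), y to the left, z up. All box coordinates below are in this frame.
- shelf_edge (a point): Middle of the feed shelf's front edge, box x = -125, z = 60 mm; no rim here. The shelf is flat bare steel, top at z = 60 mm, from here to the mouth, y = -97 to 97 mm, with a 6 mm high rim along both sides. At its back, beside the box (|y| 69 to 100 mm), a lip 12 mm high at x = -5 mm.
- mouth (a point): Middle of the mouth at shelf height, box x = 0, y = 0, z = 60 mm. The mouth is upright, y = -48 to 48 mm, z = 60 to 140 mm, and the flap hangs in it. Hinge and lintel close it above, so vertical fingers cannot pass in; fingers leaning forward some 30 to 45 degrees from vertical can reach in 25 mm or more under the flap.
- sill_edge (a point): Edge of the sill, box x = 8, z = 60 mm. The shelf goes on level through the mouth to this edge; from there a steep lip (55 degrees) falls to x = 18, z = 46 mm and then straight down into the well. A part tips over once its middle is past the edge, but the flap rests on it and can hold it back, so the fingertips should follow the switch some 20 to 30 mm in under the flap.
- well (a point): Middle of the well's floor, box x = 54, z = 6 mm. The well is x = 18 to 90, y = -66 to 66 mm, walled all round, under the cover.
- flap (a joint): Opening of the gravity flap (rad): 0 hangs shut on its stops, up to 1.35 as its lower edge is pushed in and up. Aluminium leaf 92 mm wide, 81 mm from hinge to lower edge, 16 g; hinge rod along y at box x = -2, z = 146 mm. It swings freely, needs well under 1 N, is pushed open by the part or fingers coming in along the shelf, and falls shut by its own weight once nothing is under it.
- flap_edge (a point): Middle of the flap's lower edge; when shut at box x = 6, z = 66 mm.
- rocker_switch: Rocker switch, small black block with a light grey rocker; loose, 24 to 39 g. Origin in the middle of its underside. Solid block x = -12 to 8, y = -16 to 16, z = 0 to 25 mm; the rocker stands out on the -x side to x = -17; thin terminals, which touch nothing, on the +x side to x = 17. It starts upright on the feed shelf, left or right of the mouth, -x side roughly to the robot.
- switch_mid (a point): Centre of the switch block, 12.5 mm above its underside.
- strip: White terminal strip, 18 x 72 x 17 mm, long axis y, origin in the middle of its underside. It lies on the feed shelf on the other side of the mouth's line from the switch, roughly pointing at the box; loose, stays there.
- plug: Black three-pin plug with a stub of cord, about 96 x 38 x 34 mm, on the bench right of the box; loose bystander.
- tape: Roll of black tape, 66 mm across, 19 mm high, on the bench right of the box; loose bystander.
- carton: Small printed carton 40 x 62 x 24 mm on the bench left of the box; loose bystander.
- meter: Hand multimeter 148 x 74 x 49 mm, on the bench far left; loose bystander.

How it is judged:
By the outcome, as a careful person would: the job done as asked, in the order asked, and still so for the second after the job is handed in, with the robot touching nothing.
It also fails if it takes over 48 s, if anything falls off the work surface, if the arm or the gripper's body presses on something with over 40 N, if the wrist force passes 120 N, or if a joint passes its speed limit or range.

ROBOT

A 6-joint arm with a two-finger parallel gripper is mounted at the origin on a cart in front of the work surface, level with it; the furniture and walls round the work are solid. World frame = base frame: x ahead of the robot, y to its left, z up, the work surface at z = 0. Lengths are in m, angles in rad, forces in N, time in s.
With the tool pointing down it reaches from about 0.25 to 0.775 m from the base axis. Payload 4 kg.
Tool frame: the origin (TCP) lies between the finger pads; the fingertips stand 22 mm ahead of it and the grasp point (between the pads) lies 3 mm ahead of it (manip.finger_overhang is the distance from the TCP to the fingertips, in m); z points along the fingers, y is the direction in which the jaws open and shut (so a half turn about z gives the same grasp; the last joint's range is limited). The gripper opens to 85 mm and grips with 20 to 120 N. Pads are 22 mm wide; open, the fingers measure 114 mm over their backs; the gripper's body (76 mm by 85 mm) begins 54 mm behind the grasp point. The pads swing forward as they close: fully open they stand 13 mm farther back than shut.
Start: joints at [1.015, 0.087, 1.371, -0, 1.684, -0.103], TCP at [0.241, 0.495, 0.253] pointing down, gripper open.
Joint ranges: [-3.1, 3.1], [-0.76, 2.03], [0.27, 2.55], [-1.08, 4.22], [0.17, 2.65], [-2.57, 2.57]. Speed limits (rad/s): [2.79, 2.79, 3.14, 3.14, 3.14, 3.14].

INTERFACE

Orientations are given as a rotation vector (axis times angle).
In Python, from plant import manip gives the robot as it stands.
- The arm moves only by the tool drive_tool, never from a script. Its argument "steps" is text: rows parted by semicolons, each of 7 numbers parted by spaces: the shift along the tool's x, y, z in cm, then the turn, a rotation vector about the tool's x, y, z in rad, then the opening, from 0 (shut) to 1 (fully open). In form: tx ty tz rx ry rz grip; .... A call has exactly 8 rows; each row is the pose to reach, as a shift and turn from the pose commanded when the call began, along the tool's axes at that moment; what a row does not reach only later rows make up. A row lasts 1/8 s, in which the tool goes at most 62.5 mm and 10.7 degrees, less where a joint would pass 70% of its speed; a pose out of reach is approached as far as the arm can. A call with a gripper value outside its range is refused whole. The fingers move at their own pace and stop on an object; "squeeze" is the grip in N (left out, the last holds). Time passes only in rows, so rows that repeat a pose let the fingers close, or fill a call up. It gives the time, the measured TCP pose, the force and the opening at its end, in the units of the state.
- manip.observe(): the state, without advancing time (a new reading comes with each control period).
- manip.camera(name): name is "scene" or "top" or "wrist"; returns the picture (420x560x3 uint8, blue, green, red); there is no depth.
- manip.camera_params(name): a dict with "fovy" (degrees; the focal length in pixels is half the picture's height over the tangent of half this angle, whatever the lens; pixels are square), "cx", "cy" (the principal point, pixels), "k1" (the pictures are not rectified: a ray, as slopes to the right and down, at radius r is drawn at 1 + k1 r^2 times it, then the intrinsics apply), "R" (3x3) and "t" (3): a world point X has camera coordinates R X + t; the wrist camera has in their place "T_tool_cam" (4x4, takes a point from camera to tool coordinates, whose origin is the TCP and whose axes are the flange's). Camera axes: x right, y down, z forward; pixel columns grow to the right and rows downward; lengths in m; the calibration is good to about 2 mm. A picture is of the moment at which its call begins: read the wrist's pose just before it. camera_params takes no time and is no camera call.
- manip.sign_off(): hands the job in, once; it reports no verdict.
The state is a dict: "t": time; "joint_positions": joint angles; "qvel": joint speeds; "effort": joint torques, N m; "position": TCP position; "tool_rot": TCP orientation; "contact_force": force on the tool from outside, world axes, zero at the start; "torque": the same for the moment, N m; "finger_gap": opening from 0.0 (shut) to 1.0 (fully open).
Only numpy, scipy, OpenCV 4.12 (cv2) and the standard library are available. Lean on these libraries where they do the work, as an engineer would, in place of code of your own. Each camera call takes 0.05 s, during which the arm holds its last target.

## Working session

There is one attempt and no reset: what is moved stays moved. The work goes in short steps, Python scripts to look and compute and a tool call to move; the robot and the scene stay as the last step left them, time stands still between calls to the robot, and variables do not carry over. Pictures are saved under pics/ and viewed, and the job is handed in when it is done.

Besides the shell and the picture viewer there is one more tool, called after "Call:" by a JSON object that holds its "api" and its "payload", one argument or row to a line. drive_tool: Moves the arm, as the interface text tells. Its arguments: {"type":"object","properties":{"steps":{"type":"string"},"squeeze":{"type":"number"}},"required":["steps"]}

```bash
mkdir -p pics; ls; python3 - <<'E'
from plant import manip
import cv2
print(manip.observe()); print(manip.finger_overhang)
for n in("scene","top"):
    cv2.imwrite(f"pics/{n}0.png",manip.camera(n)); print(n,manip.camera_params(n))
print(manip.camera_params("wrist"))
E
```

```text
pics
{'t': 0.0, 'joint_positions': array([ 1.01489782e+00,  8.79612420e-02,  1.37225844e+00, -1.82496958e-06,
        1.68361337e+00, -1.03094229e-01]), 'qvel': array([-5.45882775e-04,  2.63099202e-05,  2.24293683e-03, -9.64668063e-04,
        9.47197013e-04, -1.06996191e-03]), 'effort': array([-9.84126018e-04, -3.51884615e+01, -3.13261878e+01, -1.73119643e-04,
        1.12644851e-02, -6.26558986e-06]), 'position': array([0.24038073, 0.49418594, 0.25213355]), 'tool_rot': array([-0.7050401 , -3.06071369,  0.00333004]), 'contact_force': array([-0.44772608, -0.45886307, -0.46987206]), 'torque': array([-0.0083026 ,  0.04993242,  0.00678063]), 'finger_gap': 0.9992409653173192}
0.022
scene {'fovy': 42.906425742915246, 'cx': 291.90685634654704, 'cy': 215.964338828051, 'k1': -0.0870950970202442, 'R': array([[-0.57799648, -0.81597035,  0.01060469],
       [-0.38481391,  0.26107903, -0.88529995],
       [ 0.71960984, -0.51578108, -0.4648995 ]]), 't': array([0.44094435, 0.23111548, 1.19915793])}
top {'fovy': 53.98412371869427, 'cx': 276.05800198689565, 'cy': 208.4258783663626, 'k1': -0.10272188722342962, 'R': array([[ 0.02620533, -0.99959397, -0.01118788],
       [-0.99328079, -0.02477456, -0.11304641],
       [ 0.11272334,  0.01407513, -0.99352672]]), 't': array([0.17749876, 0.48997858, 1.10402982])}
{'fovy': 71.61672905667854, 'cx': 279.78317336739207, 'cy': 211.64705947536993, 'k1': -0.04547951827793641, 'T_tool_cam': array([[-8.13283190e-04, -9.59290964e-01, -2.82418457e-01,
         7.11003430e-02],
       [ 9.99999487e-01, -9.50549504e-04,  3.49023849e-04,
        -9.41201170e-04],
       [-6.03268149e-04, -2.82418028e-01,  9.59291245e-01,
        -1.21575777e-01],
       [ 0.00000000e+00,  0.00000000e+00,  0.00000000e+00,
         1.00000000e+00]])}
```

View pics/scene0.png

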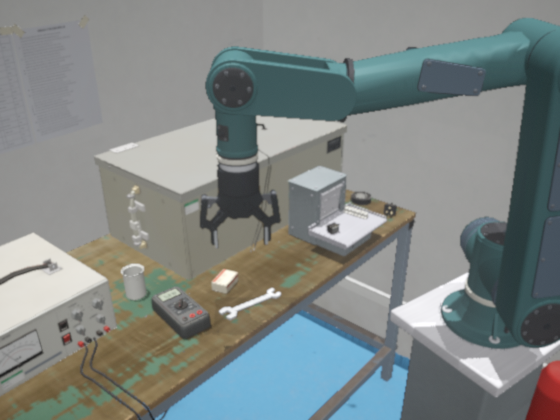

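View pics/top0.png

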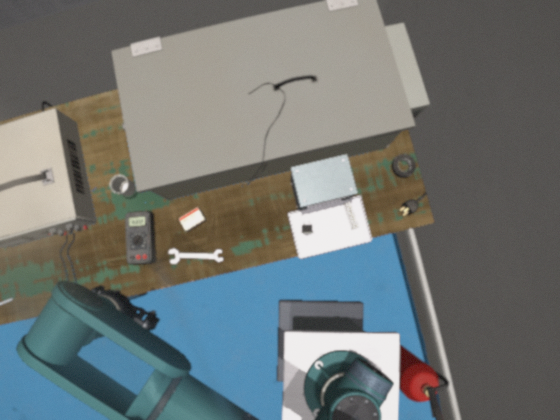

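The top view shows the box at about (325,180) and the shelf spanning (288–372, 197–258). The switch is at (307,229), left of the mouth, and the strip at (351,217). I'll zoom in on that area.

```bash
cat > h.py <<'E'
import numpy as np, cv2
from plant import manip
from scipy.spatial.transform import Rotation as Ro
def K(p,h=420):
    f=h/2/np.tan(np.radians(p['fovy'])/2); return f
def ext(name,obs=None):
    p=manip.camera_params(name)
    if name=='wrist':
        Tt=np.eye(4);Tt[:3,:3]=Ro.from_rotvec(obs['tool_rot']).as_matrix();Tt[:3,3]=obs['position']
        W=Tt@np.array(p['T_tool_cam']); Rw=W[:3,:3]; c=W[:3,3]
        return p,Rw.T,-Rw.T@c
    return p,np.array(p['R']),np.array(p['t'])
def ray(e,u,v):
    p,R,t=e; f=K(p); d=np.array([(u-p['cx'])/f,(v-p['cy'])/f]); rd=np.linalg.norm(d); r=rd
    for _ in range(30): r=rd/(1+p['k1']*r*r)
    s=d*(r/rd if rd>0 else 1)
    return -R.T@t, R.T@np.array([s[0],s[1],1.])
def onz(e,u,v,z):
    c,d=ray(e,u,v); return c+d*(z-c[2])/d[2]
def proj(e,X):
    p,R,t=e; X=np.atleast_2d(X)@R.T+t; s=X[:,:2]/X[:,2:]; r2=(s**2).sum(1,keepdims=True)
    return s*(1+p['k1']*r2)*K(p)+[p['cx'],p['cy']]
E
python3 - <<'E'
import cv2
a=cv2.imread('pics/top0.png')[140:275,270:430]; cv2.imwrite('pics/top0c.png',cv2.resize(a,None,fx=4.4,fy=4.4,interpolation=cv2.INTER_CUBIC))
a=cv2.imread('pics/scene0.png')[160:260,280:410]; cv2.imwrite('pics/scene0c.png',cv2.resize(a,None,fx=6,fy=6,interpolation=cv2.INTER_CUBIC))
E
```

```text
(no output)
```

View pics/top0c.png

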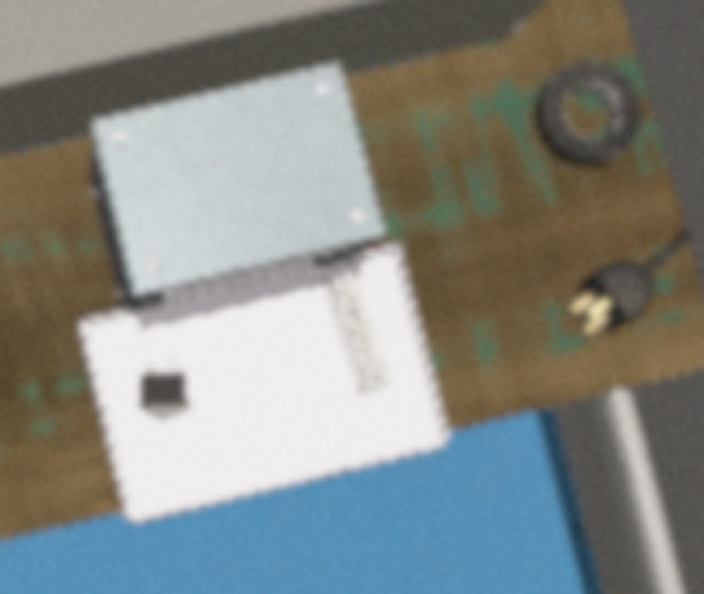

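View pics/scene0c.png

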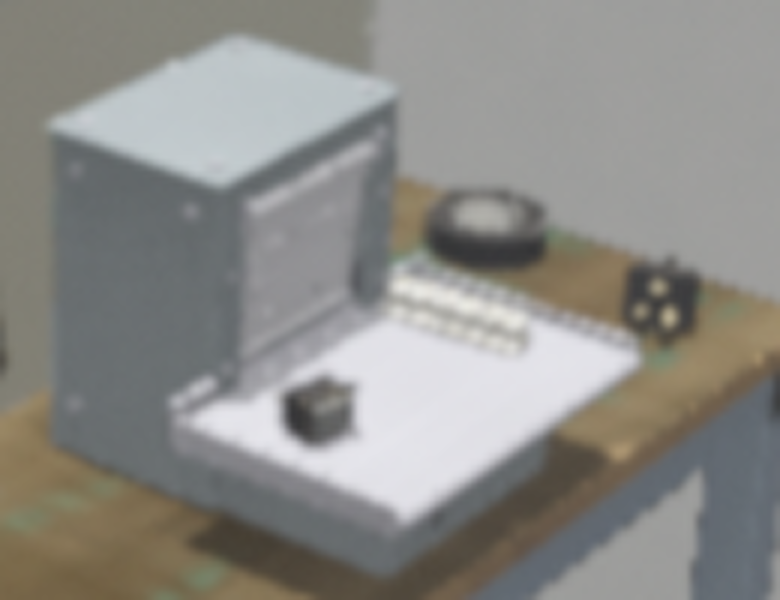

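```bash
python3 - <<'E'
from h import *
e=ext('top')
q=lambda x,y,z: onz(e,(x+.5)/4.4+269.5,(y+.5)/4.4+139.5,z)
P={}
for n,x,y,z in [('shFL',133,520,.063),('shFR',448,440,.063),('shBL',82,322,.066),('shBR',402,245,.066),('tFL',130,300,.17),('tFR',385,238,.17),('tBL',93,120,.17),('tBR',340,64,.17),('swTop',163,388,.085),('strA',340,283,.077),('strB',372,388,.077)]:
    P[n]=q(x,y,z);print(n,P[n].round(4))
# fit box pose
mod={'shFL':(-.125,.1),'shFR':(-.125,-.1),'tFL':(-.005,.071),'tFR':(-.005,-.071),'tBL':(.095,.071),'tBR':(.095,-.071)}
A=np.array([mod[k] for k in mod]);B=np.array([P[k][:2] for k in mod])
a0,b0=A.mean(0),B.mean(0);H=(A-a0).T@(B-b0);th=np.arctan2(H[0,1]-H[1,0],H[0,0]+H[1,1])
R=np.array([[np.cos(th),-np.sin(th)],[np.sin(th),np.cos(th)]]);t=b0-R@a0
print('yaw',th,np.degrees(th),'t',t);print((A@R.T+t-B).round(4))
for k in P: print(k,((P[k][:2]-t)@R).round(4))
E
```

```text
shFL [0.3523 0.1235 0.063 ]
shFR [ 0.4045 -0.0654  0.063 ]
shBL [0.4702 0.1568 0.066 ]
shBR [ 0.522  -0.0365  0.066 ]
tFL [0.4722 0.1325 0.17  ]
tFR [ 0.5099 -0.007   0.17  ]
tBL [0.5718 0.1549 0.17  ]
tBR [0.6072 0.0182 0.17  ]
swTop [0.4303 0.1084 0.085 ]
strA [0.4964 0.0029 0.077 ]
strB [ 0.4338 -0.0167  0.077 ]
yaw 0.26571226314975654 15.22419124335056 t [0.49756919 0.06251806]
[[-0.0016  0.0027]
 [-0.0013 -0.0014]
 [ 0.0019 -0.0028]
 [ 0.0014 -0.0003]
 [-0.0012  0.0011]
 [ 0.0007  0.0007]]
shFL [-0.1242  0.097 ]
shFR [-0.1234 -0.099 ]
shBL [-0.0017  0.0982]
shBR [-0.0024 -0.102 ]
tFL [-0.0061  0.0742]
tFR [-0.0063 -0.0703]
tBL [0.0959 0.0696]
tBR [ 0.0941 -0.0715]
swTop [-0.0529  0.062 ]
strA [-0.0168 -0.0572]
strB [-0.0823 -0.0597]
```

```bash
cat >> h.py <<'E'
TH=0.2657; OB=np.array([0.4976,0.0625])
c,s=np.cos(TH),np.sin(TH)
BX=np.array([c,s,0]);BY=np.array([-s,c,0]);EZ=np.array([0,0,1.])
def b2w(p): return np.array([*OB,0])+p[0]*BX+p[1]*BY+p[2]*EZ
def w2b(p):
    d=np.asarray(p)-[*OB,0]; return np.array([d@BX,d@BY,d[2]])
def rot(L):
    L=np.radians(L); z=np.sin(L)*BX-np.cos(L)*EZ; x=-np.cos(L)*BX-np.sin(L)*EZ
    return np.c_[x,BY,z]
def delta(tip,L,obs=None,over=0.022):
    """tip: box coords of fingertip-centre point"""
    o=obs or manip.observe(); R0=Ro.from_rotvec(o['tool_rot']).as_matrix(); R1=rot(L)
    tcp=b2w(tip)-over*R1[:,2]
    return (R0.T@(tcp-o['position'])*100).round(2), Ro.from_matrix(R0.T@R1).as_rotvec().round(3)
def state():
    o=manip.observe(); R=Ro.from_rotvec(o['tool_rot']).as_matrix()
    lean=np.degrees(np.arctan2(R[:,2]@BX,-R[2,2]))
    print('t',o['t'],'tip box mm',(w2b(o['position']+.022*R[:,2])*1000).round(1),'lean',lean.round(1),'xtool·by',(R[:,0]@BY).round(3),'F',(o['contact_force']).round(2),'gap',round(o['finger_gap'],3)); return o
E
python3 - <<'E'
from h import *
state(); print(delta((-.10,.03,.238),0))
E
```

```text
t 0.1 tip box mm [-134.9  484.1  230.2] lean -0.1 xtool·by 0.658 F [ 0.96 -0.57 -0.21] gap 1.002
(array([-32.51, -31.9 ,  -0.72]), array([-0.002, -0.001, -0.718]))
```

Call:
{"api": "drive_tool", "payload": {
  "steps": "-4.1 -4 -0.1 0 0 -0.09 0; -8.2 -8 -0.2 0 0 -0.18 0; -12.3 -12 -0.3 0 0 -0.27 0; -16.4 -16 -0.4 0 0 -0.36 0; -20.5 -20 -0.5 0 0 -0.45 0; -24.5 -24 -0.6 0 0 -0.54 0; -28.5 -28 -0.7 0 0 -0.63 0; -32.5 -31.9 -0.7 0 0 -0.718 0",
  "squeeze": 20
}}

```text
t: 1.1
position: [0.3934, 0.0638, 0.2601]
tool_rot: [-0.42, 3.113, 0.0]
contact_force: [0.3, -0.1, 0.5]
finger_gap: 0.003
```

```bash
python3 - <<'E'
from h import *
o=state(); im=manip.camera('wrist'); cv2.imwrite('pics/w1.png',im)
e=ext('wrist',o)
np.save('w1o.npy',o,allow_pickle=True)
pts={'mouthC':(0,0,.06),'FL':(-.125,.097,.06),'FR':(-.125,-.097,.06),'flapL':(.006,.046,.066),'flapR':(.006,-.046,.066),'TL':(-.005,.071,.17),'TR':(-.005,-.071,.17)}
for k,v in pts.items(): print(k,proj(e,b2w(v)).round(1))
cv2.imwrite('pics/w1b.png',cv2.resize(im,None,fx=1.4,fy=1.4))
E
```

```text
t 1.1 tip box mm [-100.2   28.6  238.1] lean 0.0 xtool·by -0.002 F [ 0.35 -0.05  0.46] gap 0.003
mouthC [[257.3 271.8]]
FL [[342.5 170.4]]
FR [[168.  170.4]]
flapL [[294.8 278.7]]
flapR [[219.3 278.5]]
TL [[329.8 327.5]]
TR [[166.7 326.6]]
```

View pics/w1b.png

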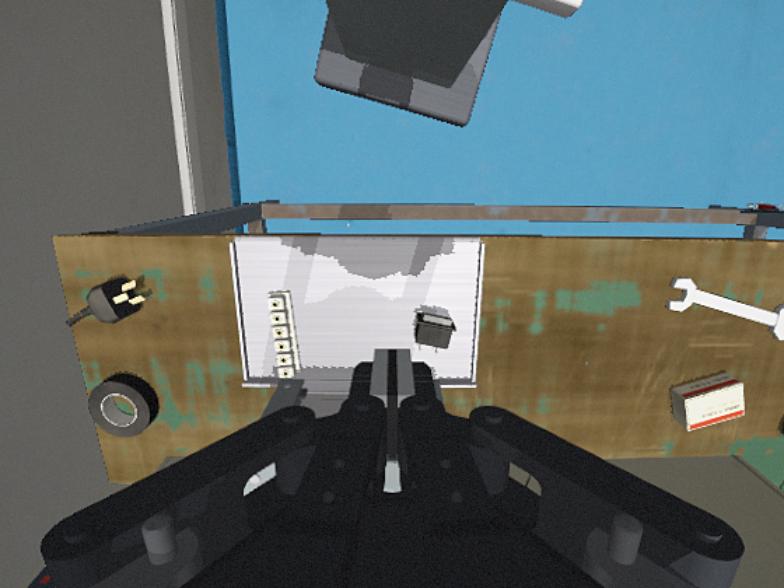

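The wrist view shows the shelf's front corners at about (482,242) and (235,240) in the enlarged picture. The box fit predicted (480,239) and (235,238), so it holds. The switch is at about (434,328), slightly turned, and the strip at about (283,335). I'll zoom in on the switch.

```bash
python3 - <<'E'
from h import *
im=cv2.imread('pics/w1.png'); a=im[205:265,280:350]
cv2.imwrite('pics/w1c.png',cv2.resize(a,None,fx=9,fy=9,interpolation=cv2.INTER_CUBIC))
E
```

```text
(no output)
```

View pics/w1c.png

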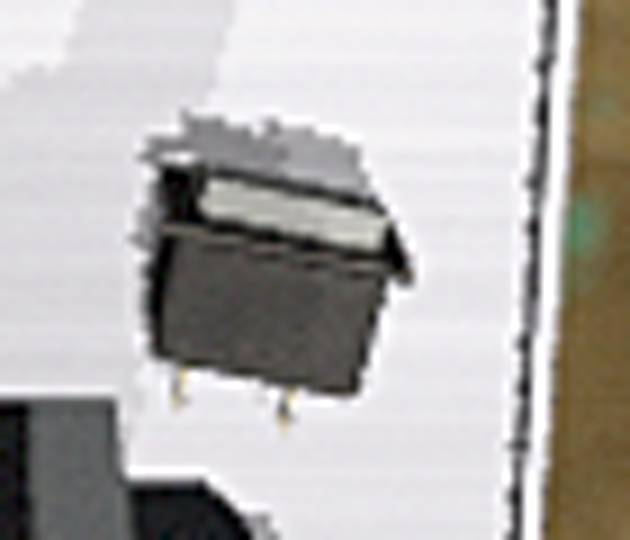

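```bash
python3 - <<'E'
from h import *
o=np.load('w1o.npy',allow_pickle=True).item(); e=ext('wrist',o)
q=lambda x,y,z:(w2b(onz(e,(x+.5)/9+279.5,(y+.5)/9+204.5,z))*1000).round(1)
C=[q(x,y,.085) for x,y in [(165,232),(390,265),(358,395),(155,355)]]
for k in C: print(k)
print('size',[np.linalg.norm(C[i]-C[(i+1)%4]).round(1) for i in range(4)], np.mean(C,0))
print([np.degrees(np.arctan2(*(C[a]-C[b])[:2])) for a,b in((1,0),(2,3))])
for x,y in[(528,300),(575,100)]: print('rim',q(x,y,.063))
for X in [(270,295),(290,292),(280,377),(298,372)]: print('strip',(w2b(onz(e,X[0]/1.4,X[1]/1.4,.077))*1000).round(1))
print(delta((-.06,.105,.13),40),delta((-.057,.105,.075),40))
E
```

```text
[-63.5  47.2  85. ]
[-59.3  74.5  85. ]
[-42.2  71.3  85. ]
[-47.5  46.3  85. ]
size [np.float64(27.6), np.float64(17.4), np.float64(25.6), np.float64(16.0)] [-53.125  59.825  85.   ]
[np.float64(8.746162262555215), np.float64(11.9694863730682)]
rim [-46.1  96.3  63. ]
rim [-73.4 100.7  63. ]
strip [-83.2 -67.6  77. ]
strip [-85.6 -51.7  77. ]
strip [-12.1 -65.3  77. ]
strip [-16.8 -49.9  77. ]
(array([-2.57,  8.38, 11.23]), array([-0.008, -0.699, -0.001])) (array([-2.88,  8.41, 16.73]), array([-0.008, -0.699, -0.001]))
```

The switch centre is at box (−53, 60) mm, turned about −10°. The strip spans y −67 to −50 mm and x −85 to −12 mm, which matches its size. Next I'll lean the fingers 40° and go to the left of the switch.

```bash
python3 - <<'E'
from h import *
print(delta((-.053,.099,.110),40))
E
```

```text
(array([-3.28,  7.79, 13.24]), array([-0.008, -0.699, -0.001]))
```

Call:
{"api": "drive_tool", "payload": {
  "steps": "-0.5 2 1 0 -0.14 0 0; -1 4 3 0 -0.28 0 0; -1.5 6 5 0 -0.42 0 0; -2 7.8 7 0 -0.56 0 0; -2.5 7.8 9 0 -0.699 0 0; -2.9 7.8 11.3 -0.008 -0.699 0 0; -3.28 7.8 13.24 -0.008 -0.699 0 0; -3.28 7.8 13.24 -0.008 -0.699 0 0"
}}

```text
t: 2.15
position: [0.4029, 0.1493, 0.125]
tool_rot: [-0.324, 2.431, 0.128]
contact_force: [0.6, -0.9, 0.1]
finger_gap: -0.005
```

```bash
python3 - <<'E'
from h import *
o=state(); im=manip.camera('wrist'); cv2.imwrite('pics/w2b.png',cv2.resize(im,None,fx=1.4,fy=1.4))
e=ext('wrist',o); R=Ro.from_rotvec(o['tool_rot']).as_matrix()
print('tip px',proj(e,o['position']+.022*R[:,2])*1.4)
a=manip.camera('scene')[150:270,280:410]; cv2.imwrite('pics/s2.png',cv2.resize(a,None,fx=5,fy=5,interpolation=cv2.INTER_CUBIC))
print(delta((-.053,.097,.076),40,o))
E
```

```text
t 2.15 tip box mm [-54.6 108.8 108.1] lean 39.7 xtool·by 0.004 F [ 0.56 -0.9   0.14] gap -0.005
tip px [[394.75938173 367.82189897]]
(array([ 1.94, -1.19,  2.56]), array([ 0.008, -0.005, -0.004]))
```

View pics/w2b.png

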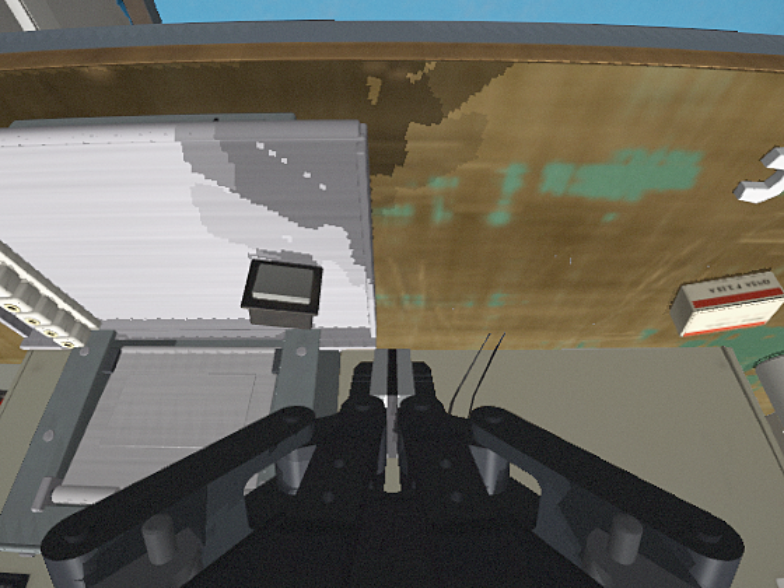

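View pics/s2.png

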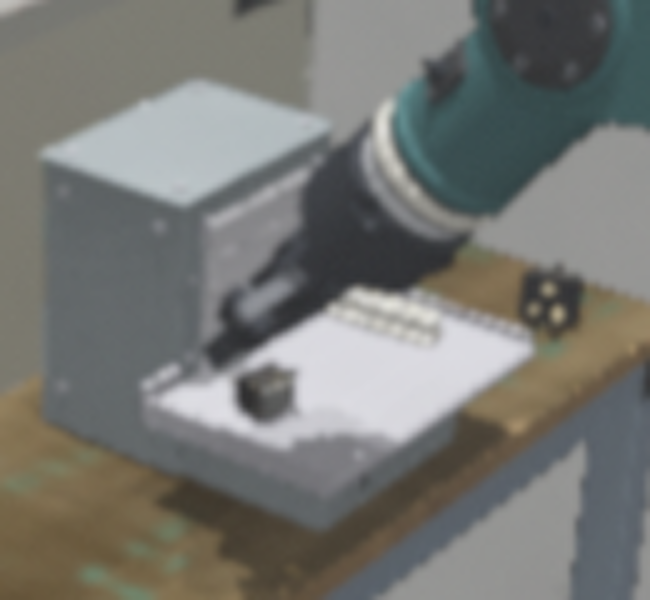

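```bash
python3 - <<'E'
from h import *
o=state();o=state(); print(o['qvel'].round(3)); print(delta((-.053,.097,.076),40,o))
o=np.load('w1o.npy',allow_pickle=True).item(); print(o['t'],w2b(o['position']),o['qvel'].round(3), delta((-.053,.099,.110),40,o))
E
```

```text
t 2.25 tip box mm [-52.7 108.6 111.5] lean 40.1 xtool·by 0.003 F [ 0.16 -0.02  0.15] gap -0.003
t 2.25 tip box mm [-52.7 108.6 111.5] lean 40.1 xtool·by 0.003 F [ 0.16 -0.02  0.15] gap -0.003
[-0.002 -0.007 -0.024  0.001 -0.005 -0.   ]
(array([ 2.3 , -1.17,  2.69]), array([ 0.007,  0.001, -0.003]))
1.1 [-0.10023378  0.02858984  0.2600989 ] [-1.104  0.132 -0.094  0.003 -0.035 -1.789] (array([-3.32,  7.03, 13.33]), array([ 0.001, -0.698,  0.002]))
```

Call:
{"api": "drive_tool", "payload": {
  "steps": "0.5 -0.3 0.6 0 0 0 0; 1 -0.6 1.2 0 0 0 0; 1.5 -0.9 1.8 0 0 0 0; 2 -1.17 2.3 0 0 0 0; 2.3 -1.17 2.69 0.007 0 0 0; 2.3 -1.17 2.69 0.007 0 0 0; 2.3 -1.17 2.69 0.007 0 0 0; 2.3 -1.17 2.69 0.007 0 0 0"
}}

```text
t: 3.25
position: [0.4075, 0.1385, 0.0929]
tool_rot: [-0.321, 2.424, 0.12]
contact_force: [0.3, -0.6, -0.6]
finger_gap: 0.002
```

```bash
python3 - <<'E'
from h import *
o=state(); im=manip.camera('wrist'); cv2.imwrite('pics/w3b.png',cv2.resize(im,None,fx=1.4,fy=1.4))
E
```

```text
t 3.25 tip box mm [-52.8  97.   76.1] lean 40.1 xtool·by 0.003 F [ 0.35 -0.62 -0.56] gap 0.002
```

View pics/w3b.png

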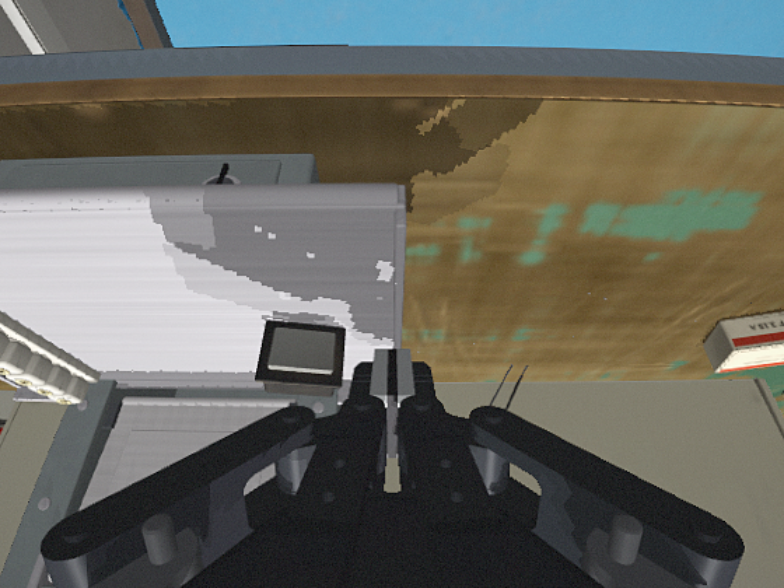

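The switch's side edge is at x≈345 and the finger's edge at x≈372, about 10 mm apart, and both sit level on the shelf. I'll push towards −y.

Call:
{"api": "drive_tool", "payload": {
  "steps": "0 -0.5 0 0 0 0 0; 0 -1 0 0 0 0 0; 0 -1.5 0 0 0 0 0; 0 -2 0 0 0 0 0; 0 -2.5 0 0 0 0 0; 0 -3 0 0 0 0 0; 0 -3.4 0 0 0 0 0; 0 -3.4 0 0 0 0 0"
}}

```text
t: 4.3
position: [0.4162, 0.1051, 0.0923]
tool_rot: [-0.319, 2.425, 0.119]
contact_force: [-0.1, 0.5, 0.6]
finger_gap: -0.004
```

```bash
python3 - <<'E'
from h import *
o=state(); im=manip.camera('wrist'); cv2.imwrite('pics/w4b.png',cv2.resize(im,None,fx=1.4,fy=1.4))
E
```

```text
t 4.3 tip box mm [-53.2  62.4  75.5] lean 40.0 xtool·by 0.004 F [-0.15  0.54  0.56] gap -0.004
```

View pics/w4b.png

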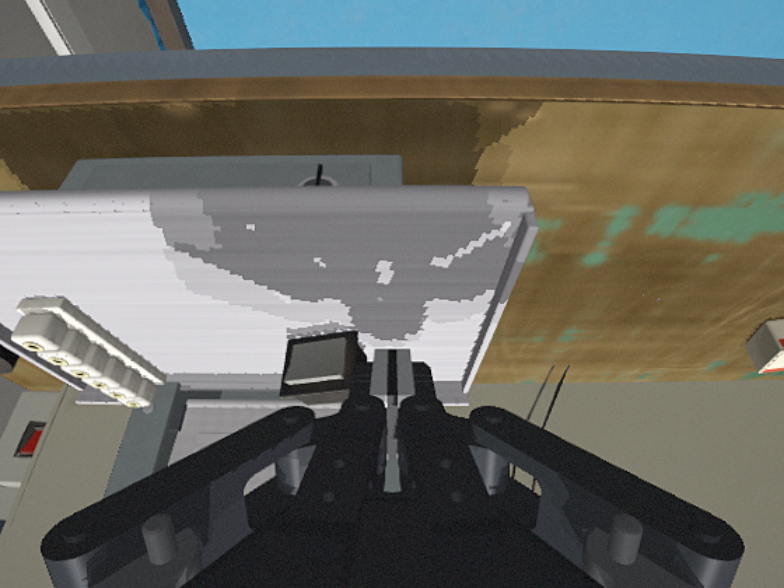

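The switch is following but has turned about +12°: its bezel edge runs from (288,343) to (357,332). The contact is too close to the robot, so I'll back off slightly, shift 8 mm towards the mouth and carry on.

Call:
{"api": "drive_tool", "payload": {
  "steps": "0 0.4 0 0 0 0 0; -0.61 0.4 0.51 0 0 0 0; -0.61 0.1 0.51 0 0 0 0; -0.61 -0.3 0.51 0 0 0 0; -0.61 -0.8 0.51 0 0 0 0; -0.61 -1.3 0.51 0 0 0 0; -0.61 -1.8 0.51 0 0 0 0; -0.61 -1.8 0.51 0 0 0 0"
}}

```text
t: 5.35
position: [0.4285, 0.0895, 0.0922]
tool_rot: [-0.319, 2.426, 0.119]
contact_force: [-0.3, -0.4, 0.3]
finger_gap: -0.003
```

```bash
python3 - <<'E'
from h import *
o=state(); im=manip.camera('wrist'); cv2.imwrite('pics/w5b.png',cv2.resize(im,None,fx=1.4,fy=1.4))
E
```

```text
t 5.35 tip box mm [-45.4  44.2  75.4] lean 40.0 xtool·by 0.004 F [-0.31 -0.42  0.34] gap -0.003
```

View pics/w5b.png

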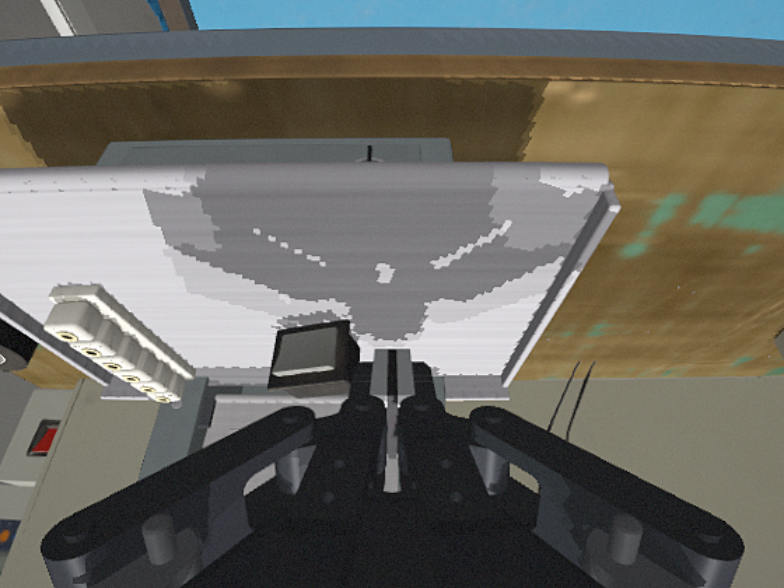

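Call:
{"api": "drive_tool", "payload": {
  "steps": "0 0.4 0 0 0 0 0; -0.38 0.4 0.32 0 0 0 0; -0.38 0.1 0.32 0 0 0 0; -0.38 -0.4 0.32 0 0 0 0; -0.38 -0.9 0.32 0 0 0 0; -0.38 -1.4 0.32 0 0 0 0; -0.38 -1.9 0.32 0 0 0 0; -0.38 -1.9 0.32 0 0 0 0"
}}

```text
t: 6.4
position: [0.4384, 0.0725, 0.0924]
tool_rot: [-0.319, 2.425, 0.119]
contact_force: [-0.4, -0.6, 0.1]
finger_gap: 0.0
```

```bash
python3 - <<'E'
from h import *
o=state(); im=manip.camera('wrist'); cv2.imwrite('pics/w6b.png',cv2.resize(im,None,fx=1.4,fy=1.4)); cv2.imwrite('pics/w6.png',im)
a=im[190:300,170:310]; cv2.imwrite('pics/w6c.png',cv2.resize(a,None,fx=5,fy=5,interpolation=cv2.INTER_CUBIC))
np.save('w6o.npy',o,allow_pickle=True)
E
```

```text
t 6.4 tip box mm [-40.3  25.2  75.5] lean 40.1 xtool·by 0.004 F [-0.37 -0.57  0.1 ] gap 0.0
```

View pics/w6c.png

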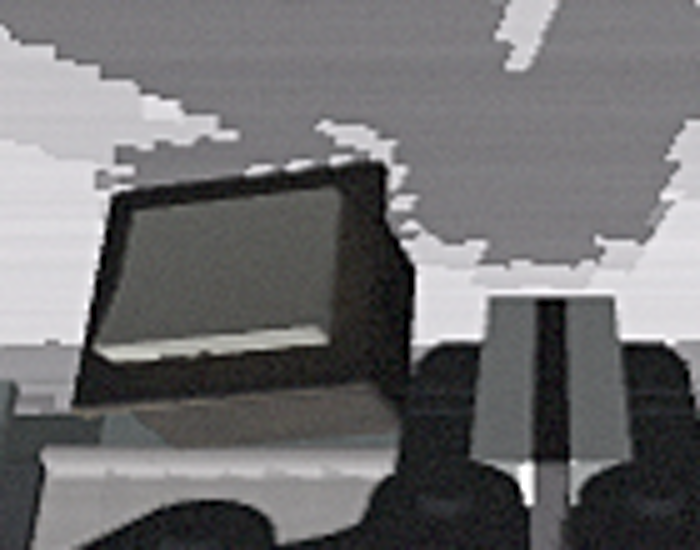

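```bash
python3 - <<'E'
from h import *
o=np.load('w6o.npy',allow_pickle=True).item(); e=ext('wrist',o)
q=lambda x,y,z:(w2b(onz(e,(x+.5)/5+169.5,(y+.5)/5+189.5,z))*1000).round(1)
print('bottom',q(118,192,.06),q(385,162,.06)); print('top',q(75,408,.085),q(400,380,.085))
A,B=q(118,192,.06),q(385,162,.06); print(np.linalg.norm(A-B),np.degrees(np.arctan2(-(B-A)[0],(B-A)[1])))
for p in[(485,297),(622,297)]: print('fingertip front edge, at z tip+7',q(*p,.0825))
E
```

```text
bottom [-51.4 -22.9  60. ] [-57.4   6.8  60. ]
top [-51.9 -23.   85. ] [-58.8   9.8  85. ]
30.299999999999997 11.421186274999284
fingertip front edge, at z tip+7 [-71.3  18.3  82.5]
fingertip front edge, at z tip+7 [-71.2  30.4  82.5]
```

```bash
python3 - <<'E'
from h import *
o=np.load('w6o.npy',allow_pickle=True).item(); e=ext('wrist',o)
q=lambda x,y,z:(w2b(onz(e,(x+.5)/5+169.5,(y+.5)/5+189.5,z))*1000).round(1)
for z in(.06,.065,.069,.075):print(z,q(485,297,z),q(622,297,z))
o=state()
for t in [(-.04,.031,.0755),(-.095,.031,.0755),(-.095,-.006,.072)]: print(delta(t,43,o))
E
```

```text
0.06 [-25.6  15.9  60. ] [-25.5  32.7  60. ]
0.065 [-35.8  16.4  65. ] [-35.7  32.2  65. ]
0.069 [-43.9  16.9  69. ] [-43.8  31.8  69. ]
0.075 [-56.1  17.5  75. ] [-56.   31.2  75. ]
t 6.45 tip box mm [-40.4  25.4  75.5] lean 40.1 xtool·by 0.004 F [-0.05 -0.35 -0.45] gap 0.0
(array([0.09, 0.56, 0.02]), array([-0.001, -0.051, -0.004]))
(array([ 4.3 ,  0.54, -3.52]), array([-0.001, -0.051, -0.004]))
(array([ 4.51, -3.16, -3.25]), array([-0.001, -0.051, -0.004]))
```

Call:
{"api": "drive_tool", "payload": {
  "steps": "0 0.5 0 0 0 0 0; 1.1 0.55 -0.9 0 0 0 0; 2.2 0.55 -1.8 0 -0.02 0 0; 3.3 0.55 -2.7 0 -0.04 0 0; 4.3 0.55 -3.52 0 -0.051 0 0; 4.4 -1.5 -3.4 0 -0.051 0 0.15; 4.51 -3.16 -3.25 0 -0.051 0 0.15; 4.51 -3.16 -3.25 0 -0.051 0 0.15"
}}

```text
t: 7.45
position: [0.393, 0.0276, 0.0881]
tool_rot: [-0.311, 2.375, 0.126]
contact_force: [-0.0, 0.1, -0.6]
finger_gap: 0.149
```

```bash
python3 - <<'E'
from h import *
o=state(); im=manip.camera('wrist'); cv2.imwrite('pics/w7b.png',cv2.resize(im,None,fx=1.4,fy=1.4)); cv2.imwrite('pics/w7.png',im)
np.save('w7o.npy',o,allow_pickle=True)
a=manip.camera('scene')[150:270,280:410]; cv2.imwrite('pics/s7.png',cv2.resize(a,None,fx=5,fy=5,interpolation=cv2.INTER_CUBIC))
o=state()
E
```

```text
t 7.45 tip box mm [-95.1  -6.3  71.9] lean 43.0 xtool·by 0.005 F [-0.02  0.08 -0.57] gap 0.149
t 7.55 tip box mm [-95.1  -5.2  71.8] lean 42.9 xtool·by 0.003 F [-0.39  0.29  0.54] gap 0.15
```

View pics/w7b.png

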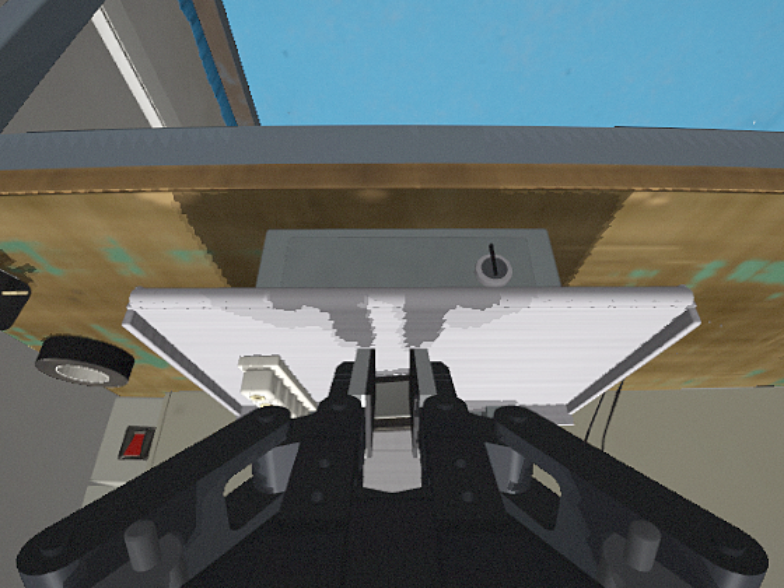

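View pics/s7.png

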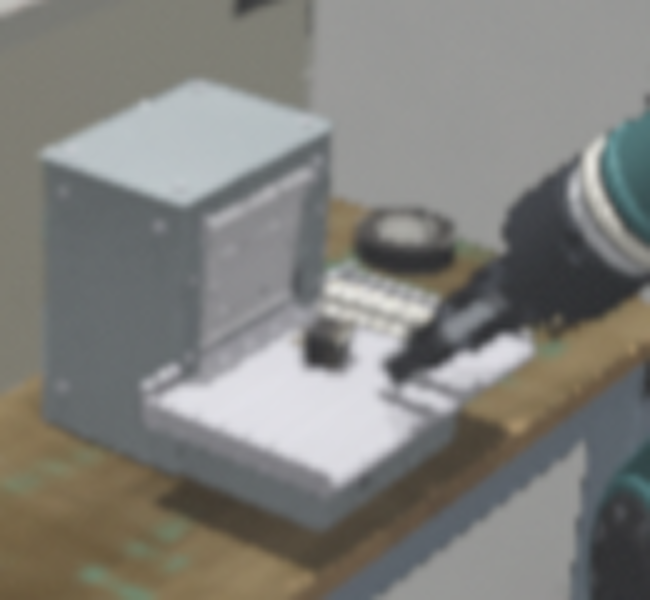

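The fingers straddle the switch's centreline with the switch ahead of them, between x≈372 and 412. In the scene view the strip lies undisturbed and the flap is shut. I'll lower 3 mm and push forward.

Call:
{"api": "drive_tool", "payload": {
  "steps": "0.2 0 0.22 0 0 0 0.15; -0.3 0 0.7 0 0 0 0.15; -0.8 0 1.15 0 0 0 0.15; -1.25 0 1.58 0 0 0 0.15; -1.6 0 1.9 0 0 0 0.15; -2 0 2.27 0 0 0 0.15; -2.36 0 2.61 0 0 0 0.15; -2.36 0 2.61 0 0 0 0.15"
}}

```text
t: 8.55
position: [0.427, 0.0375, 0.0851]
tool_rot: [-0.314, 2.375, 0.127]
contact_force: [-0.0, -0.7, -0.3]
finger_gap: 0.149
```

```bash
cat > look.py <<'E'
import sys
from h import *
n=sys.argv[1]
o=state(); im=manip.camera('wrist')
a=im[190:330,170:400]; a=cv2.resize(a,None,fx=3.2,fy=3.2,interpolation=cv2.INTER_CUBIC); cv2.imwrite(f'pics/w{n}.png',a)
b=manip.camera('scene')[150:270,280:410]; cv2.imwrite(f'pics/s{n}.png',cv2.resize(b,None,fx=4.5,fy=4.5,interpolation=cv2.INTER_CUBIC))
E
python3 look.py 8
```

```text
t 8.55 tip box mm [-59.7  -5.6  69. ] lean 43.0 xtool·by 0.003 F [-0.01 -0.66 -0.29] gap 0.149
```

View pics/w8.png

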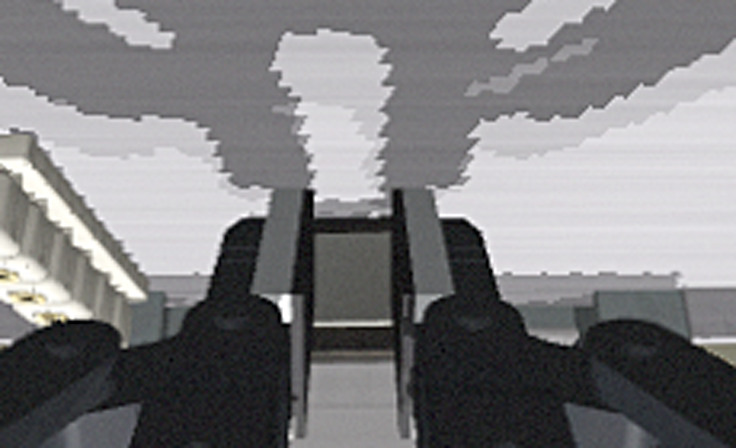

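View pics/s8.png

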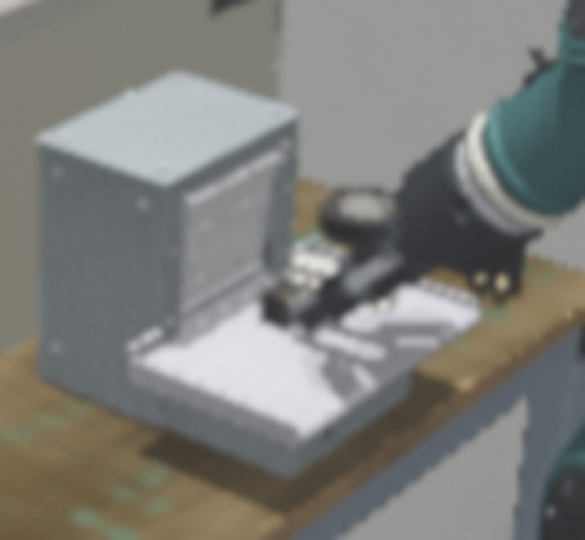

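The switch is now square to the fingers, with its edges level, and sits upright and centred. I'll keep pushing.

Call:
{"api": "drive_tool", "payload": {
  "steps": "-0.37 0 0.34 0 0 0 0.15; -0.73 0 0.68 0 0 0 0.15; -1.1 0 1.02 0 0 0 0.15; -1.46 0 1.36 0 0 0 0.15; -1.83 0 1.71 0 0 0 0.15; -2.2 0 2.05 0 0 0 0.15; -2.56 0 2.39 0 0 0 0.15; -2.56 0 2.39 0 0 0 0.15"
}}

```text
t: 9.65
position: [0.4609, 0.0466, 0.0851]
tool_rot: [-0.314, 2.375, 0.126]
contact_force: [-0.5, 1.1, -0.1]
finger_gap: 0.147
```

```bash
python3 look.py 9
```

```text
t 9.65 tip box mm [-24.6  -5.7  69. ] lean 43.0 xtool·by 0.003 F [-0.51  1.05 -0.09] gap 0.147
```

View pics/w9.png

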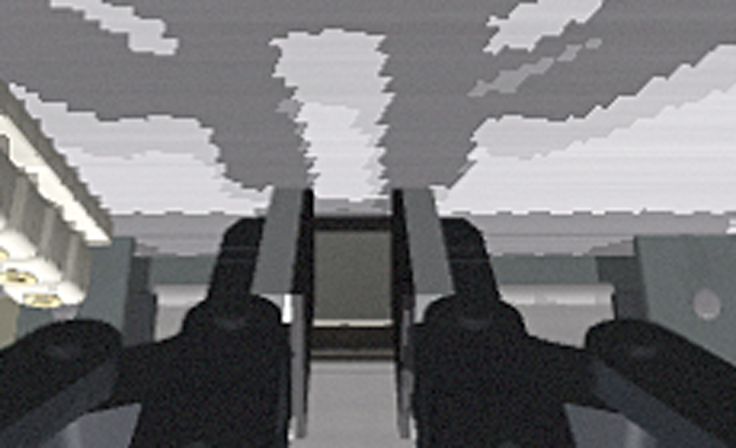

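View pics/s9.png

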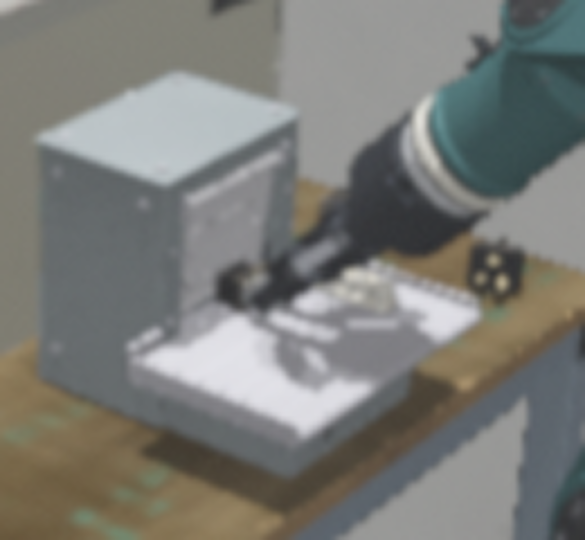

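Call:
{"api": "drive_tool", "payload": {
  "steps": "-0.33 0 0.31 0 0 0 0.15; -0.66 0 0.62 0 0 0 0.15; -1 0 0.93 0 0 0 0.15; -1.33 0 1.24 0 0 0 0.15; -1.66 0 1.55 0 0 0 0.15; -2 0 1.86 0 0 0 0.15; -2.27 0 2.11 0 0 0 0.15; -2.27 0 2.11 0 0 0 0.15"
}}

```text
t: 10.75
position: [0.4907, 0.0546, 0.0851]
tool_rot: [-0.314, 2.375, 0.126]
contact_force: [-0.4, 0.4, -0.0]
finger_gap: 0.148
```

```bash
python3 look.py 10
```

```text
t 10.75 tip box mm [ 6.3 -5.8 69. ] lean 43.0 xtool·by 0.003 F [-0.38  0.43 -0.05] gap 0.148
```

View pics/w10.png

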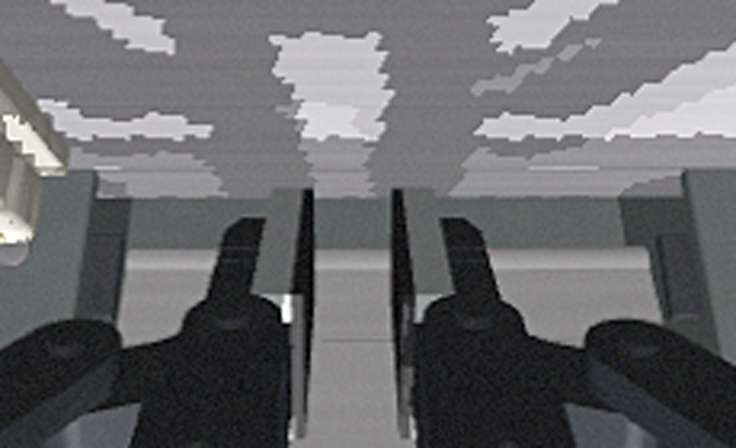

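View pics/s10.png

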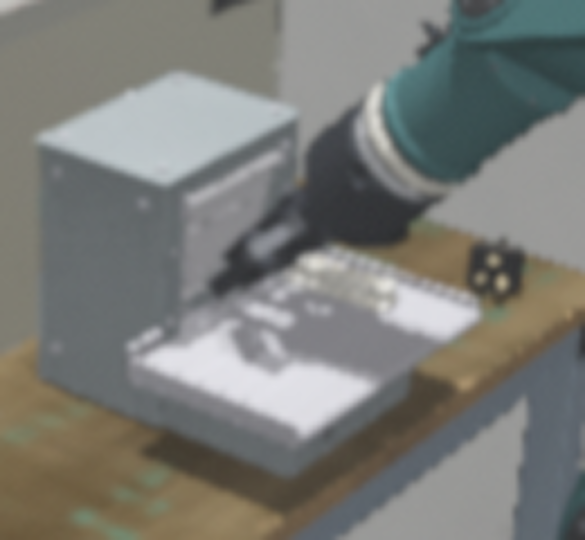

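The switch has gone from between the fingers, and only the flap shows there. I'll follow in another 5 mm to be sure it isn't hung on the lip, then withdraw.

Call:
{"api": "drive_tool", "payload": {
  "steps": "0 0 0 0 -0.035 0 0.15; 0 0 0 0 -0.07 0 0.15; -0.2 0 0.19 0 -0.07 0 0.15; -0.37 0 0.34 0 -0.07 0 0.15; -0.37 0 0.34 0 -0.07 0 0.15; 0.37 0 -0.34 0 -0.07 0 0.15; 1.1 0 -1.02 0 -0.07 0 0.15; 1.83 0 -1.71 0 -0.04 0 0.15"
}}

```text
t: 11.85
position: [0.4648, 0.048, 0.0843]
tool_rot: [-0.308, 2.337, 0.132]
contact_force: [1.1, -0.3, -0.6]
finger_gap: 0.149
```

Call:
{"api": "drive_tool", "payload": {
  "steps": "0.73 0 -0.68 0 0 0 0.15; 1.46 0 -1.36 0 0 0 0.15; 2.2 0 -2.05 0 0 0 0.15; 2.92 0 -2.73 0 0 0 0.15; 3.65 0 -3.4 0 0 0 0.15; 4 0 -4.8 0 0 0 0.15; 4 0 -6.5 0 0 0 0.15; 4 0 -6.5 0 0 0 0.15"
}}

```text
t: 12.85
position: [0.3948, 0.0278, 0.1036]
tool_rot: [-0.307, 2.332, 0.128]
contact_force: [0.9, -0.1, -0.3]
finger_gap: 0.151
```

```bash
python3 - <<'E'
from h import *
state(); im=manip.camera('wrist'); cv2.imwrite('pics/w11.png',cv2.resize(im,None,fx=1.4,fy=1.4))
b=manip.camera('scene')[150:270,280:410]; cv2.imwrite('pics/s11.png',cv2.resize(b,None,fx=5,fy=5,interpolation=cv2.INTER_CUBIC))
E
```

```text
t 12.85 tip box mm [-92.6  -6.6  88.2] lean 45.4 xtool·by 0.003 F [ 0.94 -0.09 -0.31] gap 0.151
```

View pics/w11.png

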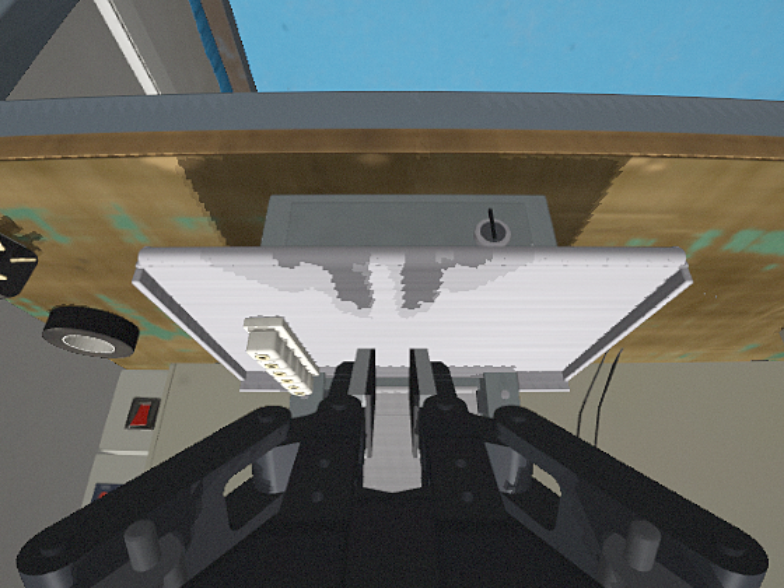

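View pics/s11.png

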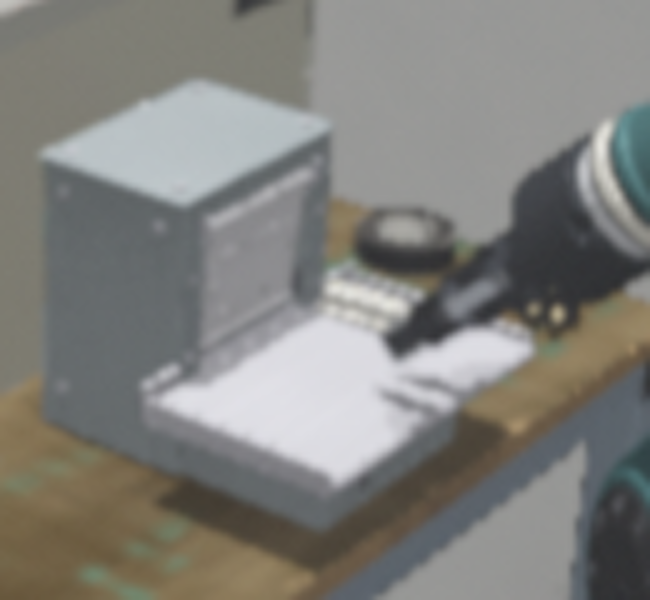

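The shelf is empty apart from the strip, and the flap looks shut. I'll rise and move aside for an unobstructed view of the flap's edge.

Call:
{"api": "drive_tool", "payload": {
  "steps": "-0.7 0 -0.7 0 0 0 0.15; -1.4 1 -1.4 0 0 0 0.15; -2.1 3 -2.1 0 0 0 0.15; -2.8 5 -2.8 0 0 0 0.15; -3.5 7 -3.5 0 0 0 0.15; -4.2 9 -4.2 0 0 0 0.15; -4.2 10 -4.2 0 0 0 0.15; -4.2 10 -4.2 0 0 0 0.15"
}}

```text
t: 13.95
position: [0.3881, 0.135, 0.1578]
tool_rot: [-0.313, 2.345, 0.129]
contact_force: [-0.7, -0.2, 0.2]
finger_gap: 0.149
```

```bash
python3 - <<'E'
from h import *
o=manip.camera('top'); o=state(); im=manip.camera('wrist'); e=ext('wrist',o)
cv2.imwrite('pics/w12r.png',im)
a=im[:,0:420]; cv2.imwrite('pics/w12.png',cv2.resize(a,None,fx=1.4,fy=1.4))
for n,p in {'edgeL':(.006,.046,.066),'edgeR':(.006,-.046,.066),'hingeL':(-.002,.046,.146),'hingeR':(-.002,-.046,.146),'sillL':(.008,.046,.06),'sillR':(.008,-.046,.06)}.items(): print(n,(proj(e,b2w(p))).round(1))
for a in(0.2,0.4): print(a,[proj(e,b2w((-.002+.081*np.sin(a+.1),y,.146-.081*np.cos(a+.1)))).round(1) for y in(.046,-.046)])
E
```

```text
t 14.0 tip box mm [-71.2  98.  141.9] lean 44.6 xtool·by 0.002 F [-0.07  0.02  0.31] gap 0.15
edgeL [[223.7 210.2]]
edgeR [[123.7 210.4]]
hingeL [[212.2 298.3]]
hingeR [[ 92.7 296.9]]
sillL [[224.7 205.6]]
sillR [[126.4 205.8]]
0.2 [array([[226.3, 220.9]]), array([[130.8, 220.9]])]
0.4 [array([[228.3, 233.5]]), array([[135.9, 233.4]])]
```

View pics/w12.png

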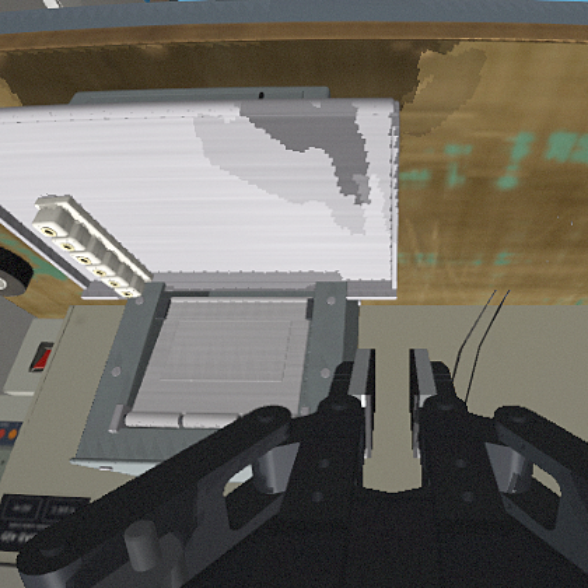

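```bash
python3 - <<'E'
from h import *
im=cv2.imread('pics/w12r.png'); a=im[180:320,60:280]; cv2.imwrite('pics/w12c.png',cv2.resize(a,None,fx=3.6,fy=3.6,interpolation=cv2.INTER_CUBIC))
im=manip.camera('wrist'); o=state()
import glob
E
```

```text
t 14.1 tip box mm [-71.3  97.  141.7] lean 44.6 xtool·by 0.003 F [ 0.05 -0.41  0.42] gap 0.15
```

View pics/w12c.png

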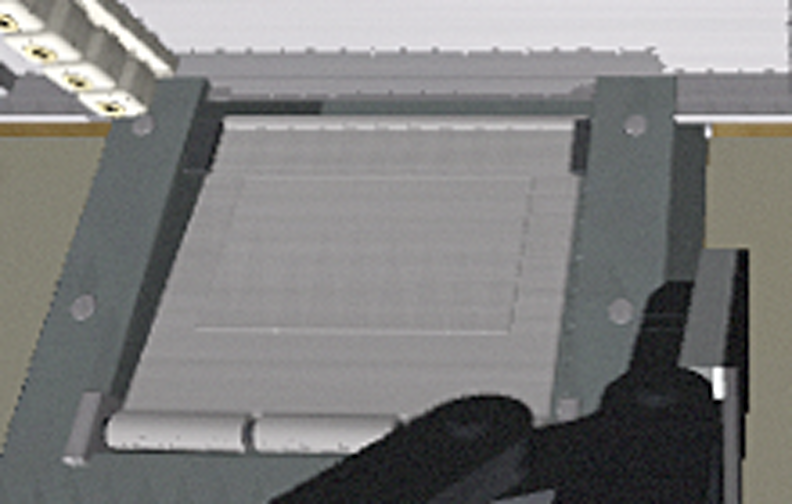

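```bash
python3 - <<'E'
import cv2
a=cv2.imread('pics/w2b.png')[320:420,60:350]; a=cv2.resize(a,None,fx=2.7,fy=2.7,interpolation=cv2.INTER_CUBIC)
b=cv2.imread('pics/w12r.png')[195:235,90:250]; b=cv2.resize(b,(a.shape[1],196),interpolation=cv2.INTER_CUBIC)
cv2.imwrite('pics/cmp.png',cv2.vconcat([a,b]))
E
```

```text
(no output)
```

View pics/cmp.png

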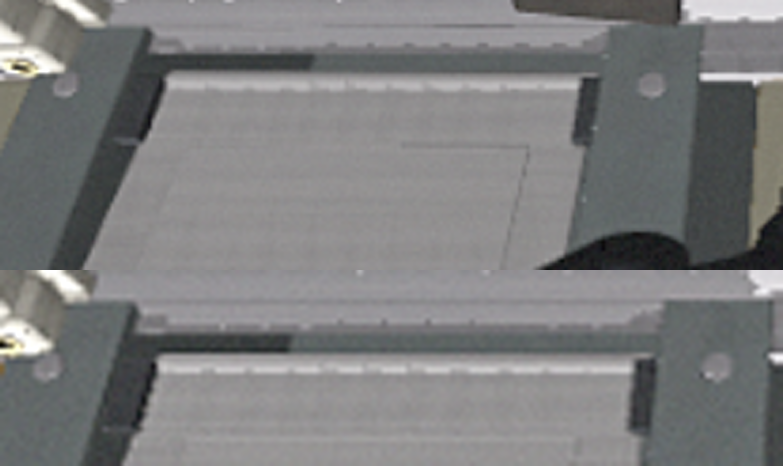

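The slit under the flap looks the same as before the push, including the shadow at its left end. The flap edge sits within about 1–2 px of where it should be when shut, and nothing is caught on the lip. I'm handing the job in.

```bash
python3 - <<'E'
from h import *
print(manip.sign_off())
E
```

```text
the job is handed in; nothing more can be done
None
```

The rocker switch is in the reject box, the flap has swung shut behind it, and I handed the job in at about 14 s.

**What I did:** With the closed fingers leaning about 40° forward, I slid the switch about 65 mm sideways to the mouth's line, shifting the contact point on the way because it had turned a little. I then pushed it from behind with the fingers slightly open, in under the flap, until it dropped. I followed it a few millimetres further and drew the fingers straight back out. It was never gripped or lifted.

**Last checks:**
- **Switch:** it is no longer on the shelf, and nothing shows in the slit under the flap. The well can't be seen with the flap shut, so I infer it is in the box rather than having seen it there.
- **Flap:** its lower edge is at pixel row 213, against about 210 predicted for shut. Half of that difference also shows on the fixed sill, so it is camera calibration. The slit under the flap looks the same as before the push.
- **Strip and bench items:** in the last pictures the strip looked unmoved by eye (I did not re-measure it), and I saw no sign that anything on the bench had been touched.
- **Forces:** the readings I took stayed at about 1 N, and the fingers finished clear of everything.

**Disagreements:** The switch measured 27 × 17 mm in the first wrist view against 32 × 20 mm given; later views gave about 30–33 mm for its width. It also coasted several millimetres ahead of the fingers after the sideways push; neither affected the result.

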